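Spin-test a pram wheel and stop its valve at the pointer

ROBOT

A 6-joint arm with a two-finger parallel gripper is mounted at the origin on the work surface. World frame = base frame: x ahead of the robot, y to its left, z up, the work surface at z = 0. Lengths are in m, angles in degrees, forces in N, time in s.
With the tool pointing down it reaches from about 0.325 to 0.775 m from the base axis. Payload 9.3 kg.
Tool frame: the origin (TCP) lies at the very end of the fingers, on their centre line; the grasp point (between the pads) lies 19 mm behind it; z points along the fingers, x is the direction in which the jaws open and shut, and the axes are right-handed (so a half turn about z gives the same grasp; the last joint's range is limited). The gripper opens to 85 mm and grips with 20 to 120 N. Pads are 22 mm wide; open, the fingers measure 114 mm over their backs; the gripper's body (76 mm by 85 mm) begins 54 mm behind the grasp point. The pads swing forward as they close: fully open they stand 13 mm farther back than shut.
Start: joints at [-71.998, 14.817, 1.232, 76.415, 0, 81.257], TCP at [0.248, -0.491, 0.231] pointing down, gripper open.
Joint ranges: [-174.27, 174.27], [-52.1, 104.24], [-59.71, 78.15], [-110.17, 111.67], [-87.03, 83.33], [-180, 180]. Speed limits (degrees/s): [127.2, 127.2, 159.86, 180, 180, 180].

INTERFACE

Orientations are given as [roll, pitch, yaw] about the fixed x, y, z axes, in that order (R = Rz(yaw) Ry(pitch) Rx(roll)).
In Python, from bench import * gives the robot as it stands.
- The arm moves only by the tool jog_arm, never from a script. Its argument "plan" is a list that holds one entry, the list of rows, each a list of 7 numbers: the shift along the tool's x, y, z in cm, then the turn, a rotation vector about the tool's x, y, z in degrees, then the opening, from -1 (shut) to 1 (fully open). In form: [[[x, y, z, wx, wy, wz, gripper], ...]]. A call has 1 to 10 rows; each row shifts and turns the commanded pose from where the row before left it, along the tool's axes as they then stand; what a row does not reach is not made up. A row lasts 1/12 s, in which the tool goes at most 41.7 mm and 7.16 degrees, less where a joint would pass 70% of its speed; a pose out of reach is approached as far as the arm can. A call with a gripper value outside its range is refused whole. The fingers move at their own pace and stop on an object; "grip_force" is the grip in N (left out, the last holds). Time passes only in rows, so rows that do not move let the fingers close. It gives the time, the measured TCP pose, the force and the opening at its end, in the units of the state.
- state(): the state, without advancing time (a new reading comes with each control period).
- snapshot(name): name is "side" or "top" or "wrist"; returns a dict with "img" (384x512x3 uint8, red, green, blue), "vertical_fov" (degrees; the focal length in pixels is half the picture's height over the tangent of half this angle, whatever the lens; pixels are square), "cx", "cy" (the principal point, pixels), "dist" ([k1, k2, p1, p2, k3] as OpenCV has them; the pictures are not rectified), "xyz" and "orientation" of the camera in the world. Camera axes: x right, y down, z forward; pixel columns grow to the right and rows downward; lengths in m; the calibration is good to about 2 mm. A picture is of the moment at which its call begins. There is no depth.
- job_done(): hands the job in, once; it reports no verdict.
The state is a dict: "t": time; "q": joint angles; "joint_velocities": joint speeds; "joint_efforts": joint torques, N m; "eef_pos": TCP position; "orientation": TCP orientation; "contact_force": force on the tool from outside, world axes, zero at the start; "ft_torque": the same for the moment, N m; "grip_width": finger opening in m.
Only numpy, scipy, OpenCV 4.12 (cv2) and the standard library are available. Lean on these libraries where they do the work, as an engineer would, in place of code of your own. Each camera call takes 0.05 s, during which the arm holds its last target. There are 200 camera calls.

TASK

The pram wheel lying on the bench spindle has a new bearing. Push one of its spokes with the fingertips to flick it anticlockwise (seen from above) so that it spins briskly, about a turn in two seconds, and let it run by itself untouched for at least four seconds; then, as the valve is coming up to the pointer, brake the running wheel with a fingertip on the tyre so that it stops with the valve in line with the pointer, ready for the pump, and take the hand away. Touch the tyre only for that braking, do not spin the wheel backwards or lift it, and leave the can, jar, carton and spanner where they stand.

Things in the scene. Friction and masses are not known exactly. Their poses are not given: they have to be found in the camera images.
- wheel (a joint): Turning angle of the wheel about its upright axle, rad; grows anticlockwise seen from above and runs on past full turns. The wheel is free on its bearing: once flicked it coasts, slowing steadily (3 rad/s falls to half in 3.5 to 5 s and it stops by itself in 8 to 11 s, so below about 2 rad/s it will not make another whole turn).
- hub_top (a point): Centre of the top of the wheel's hub (24 mm radius), on the turning axis, 93 mm above the bench. The wheel lies flat, 250 mm across, grey plastic in a black tyre; its rim ring spans radius 93 to 99 mm, top 89 mm above the bench. The steel spindle end, radius 10 mm, stands to 106 mm on the axis. The wheel would slide up off the spindle if lifted.
- spoke (a point): Middle of the upper face of one of the four straight spokes, 57 mm from the axis, 84 mm above the bench. Spokes are 14 mm wide, from 62 to 84 mm above the bench, at 45 (this one), 135, 225 and 315 degrees anticlockwise from the valve; between them are open windows from radius 24 to 93 mm, where a fingertip can reach in and push a spoke sideways.
- valve_tip (a point): Tip of the tyre's valve, a 9 mm thick black rubber stem with a brass end that rises from the inside of the rim in the middle of one of the four windows; the tip is 76.5 mm from the axis and 104 mm above the bench, and turns with the wheel.
- tyre: The black rubber tyre, part of the wheel and turning with it; flat upper face 95 mm above the bench, from radius 98 to 124 mm, 45 mm thick. Origin on the axis, at its underside, 50 mm above the bench; its x axis points from axis to valve. A fingertip pressed down on it with 5 to 15 N stops the wheel almost at once; it may creep up to 5 degrees as the finger comes off, and rests within 2 s.
- pointer: Fixed steel pointer: an arm that runs out from the spindle's foot underneath the wheel, an upright 158 mm from the axis, 16 mm wide, and a short finger at the top (98 mm above the bench) that points in at the axis. Origin on the wheel's axis on the bench; its x axis runs from the axis out to the pointer. It is at a different place round the wheel each time.
- pointer_tip (a point): Sharp tip of the pointer, 126 mm from the axis just outside the tyre, 98 mm above the bench.
- pointer_mark (a point): Empty point in the air where the tip of the valve is to stop: on the line from the axis to the pointer, 76.5 mm from the axis, 104 mm above the bench.
- can: Bystander: tin can, 66 mm across, 110 mm high, upright; origin at the centre of its underside.
- jar: Bystander: amber jar with a steel lid, 56 mm across, 80 mm high, upright; origin at the centre of its underside.
- carton: Bystander: cardboard carton 60 x 45 x 40 mm high; origin at the centre of its underside.
- spanner: Bystander: steel spanner 160 mm long, lying flat along its x axis; origin under its middle.

How it is judged (in metres and radians):
On the way, in this order (a step that is already met when the one before it is completed fails the run):
1. the wheel spins anticlockwise by itself, faster than 0.6 rad/s and untouched, for 3.5 s (velocity of joint wheel above 0.6 rad/s and not (contact force between the fingers and wheel above 0.2 N)), for 3.5 s.
2. a fingertip meets the tyre while the wheel still runs (over 0.15 rad/s), with the valve within 61 mm (45 degrees) of the mark (contact force between the fingers and tyre above 0.2 N and velocity of joint wheel above 0.15 rad/s and horizontal distance between valve_tip and pointer_mark below 0.061 m).
At the end, for the whole second after the job is handed in: The wheel is at rest (under 0.1 rad/s) and down on its spindle, the valve tip within 20 mm (15 degrees) of the mark on the pointer's line, the bystanders within 15 mm of where they stood (horizontal distance between valve_tip and pointer_mark below 0.02 m and angular speed of tyre below 0.1 rad/s and distance of hub_top from where it was at the start of the episode below 0.005 m and distance of each of can, jar, carton, spanner from where it was at the start of the episode below 0.015 m); the robot touches nothing.
It fails at once if the tyre is touched (over 1 N) while the valve is more than a quarter turn from the pointer (contact force between the fingers and tyre above 1 N and horizontal distance between valve_tip and pointer_mark above 0.109 m).
It fails at once if the wheel is spun backwards (clockwise faster than 0.4 rad/s with the valve over 50 mm from the mark, or faster than 1.5 rad/s anywhere; the small spring-back of braking is allowed) (velocity of joint wheel below -1.5 rad/s or (velocity of joint wheel below -0.4 rad/s and horizontal distance between valve_tip and pointer_mark above 0.05 m)).
It fails at once if the wheel is lifted more than 8 mm (distance of hub_top from where it was at the start of the episode above 0.008 m).
It fails at once if the can, jar, carton or spanner is shifted more than 15 mm or lifted (distance of any of can, jar, carton, spanner from where it was at the start of the episode above 0.015 m).
It also fails if it takes over 64 s, if anything falls off the work surface, if the arm or the gripper's body presses on something with over 40 N, if the wrist force passes 120 N, or if a joint passes its speed limit or range.

## Working session

There is one attempt and no reset: what is moved stays moved. The work goes in short steps, Python scripts to look and compute and a tool call to move; the robot and the scene stay as the last step left them, time stands still between calls to the robot, and variables do not carry over. Pictures are saved under pics/ and viewed, about 8 in all and at most 12, crops included, and the job is handed in when it is done.

Besides the shell and the picture viewer there is one more tool, called after "Request:" as a command line: name --argument value ..., lists and objects as JSON in quotes. jog_arm: Moves the arm, as the interface text tells. Its arguments: {"type":"object","properties":{"plan":{"type":"array","items":{"type":"array","items":{"type":"array","items":{"type":"number"}}}},"grip_force":{"type":"number"}},"required":["plan"]}

```bash
ls; mkdir -p pics
cat > h.py <<'E'
from bench import *
import numpy as np, cv2
from scipy.spatial.transform import Rotation as R
def K(s):
    f=192/np.tan(np.radians(s["vertical_fov"])/2); return np.array([[f,0,s["cx"]],[0,f,s["cy"]],[0,0,1]])
def rot(o): return R.from_euler('xyz',o,degrees=True).as_matrix()
def ray(s,px,z):
    px=np.array(px,float).reshape(-1,1,2)
    u=cv2.undistortPoints(px,K(s),np.array(s["dist"],float)).reshape(-1,2)
    d=np.c_[u,np.ones(len(u))]@rot(s["orientation"]).T; c=np.array(s["xyz"])
    return c+d*((z-c[2])/d[:,2])[:,None]
def proj(s,P):
    Rm=rot(s["orientation"]); P=np.array(P,float).reshape(-1,3); rv=cv2.Rodrigues(Rm.T)[0]
    return cv2.projectPoints(P,rv,-Rm.T@np.array(s["xyz"]),K(s),np.array(s["dist"],float))[0].reshape(-1,2)
def save(n,im): cv2.imwrite("pics/"+n,np.ascontiguousarray(im[...,::-1]))
E
python3 - <<'E'
from h import *
import pickle
print(state())
S={n:snapshot(n) for n in("top","side")}
pickle.dump(S,open("s0.pkl","wb"))
for n,s in S.items():
    print(n,{k:v for k,v in s.items() if k!="img"})
    save(n+"0.png",s["img"])
E
```

```text
pics
{'t': 0.0, 'q': array([-7.19993019e+01,  1.48518529e+01,  1.19043097e+00,  7.64175672e+01,
        2.89045719e-04,  8.12557568e+01]), 'joint_velocities': array([ 0.00458216, -0.0526697 ,  0.04231879,  0.05881522, -0.05286714,
       -0.0767147 ]), 'joint_efforts': array([-2.21721682e-03, -5.55643845e+01,  3.44529533e+01,  1.37610812e-02,
       -2.21572718e-04, -3.36056780e-05]), 'eef_pos': array([ 0.24741073, -0.49089041,  0.23066046]), 'orientation': array([-1.79987706e+02,  7.80271437e-02, -6.32550505e+01]), 'contact_force': array([ 0.0184914 ,  0.40821503, -0.52785878]), 'ft_torque': array([ 0.04917701, -0.02216228,  0.0353637 ]), 'grip_width': 0.08558704699750777}
top {'vertical_fov': 55.92709299290044, 'cx': 258.15773800970294, 'cy': 191.93102579532538, 'dist': array([0.0370034, 0.       , 0.       , 0.       , 0.       ]), 'xyz': array([0.43436525, 0.05870009, 1.01113234]), 'orientation': array([-172.22111203,   -1.88934168,  -91.69611484])}
side {'vertical_fov': 48.73247888719126, 'cx': 253.40503751470007, 'cy': 184.73650212507502, 'dist': array([-0.14416874,  0.        ,  0.        ,  0.        ,  0.        ]), 'xyz': array([0.02413884, 0.76213314, 0.80789556]), 'orientation': array([-127.89556743,   -0.90966065, -142.83370426])}
```

View pics/top0.png

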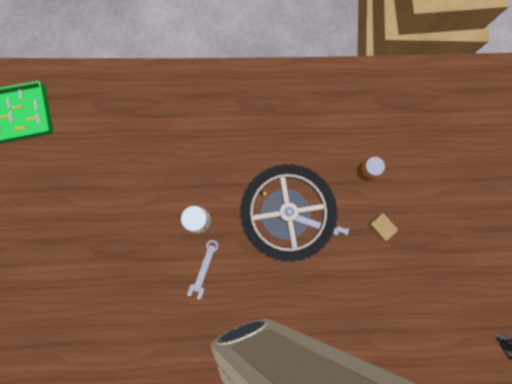

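View pics/side0.png

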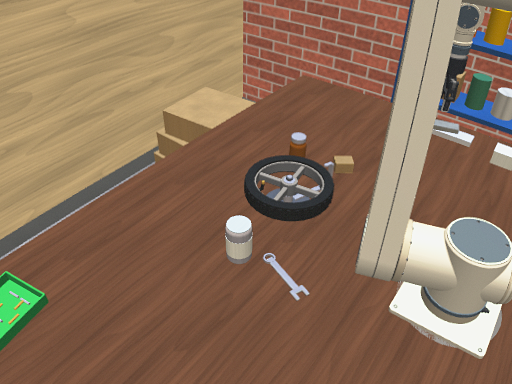

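The top view shows the wheel at about (289,212), the brass valve tip at (265,194), the pointer finger at (341,231), the can at (195,219), the jar at (374,167), the carton at (384,227) and the spanner at (204,270). The side view shows the same things.

Run:
```python
from h import *
import pickle
S=pickle.load(open("s0.pkl","rb"))
t=S["top"]; im=t["img"]
hsv=cv2.cvtColor(im,cv2.COLOR_RGB2HSV)
# tyre outline: dark pixels
def tyre(s,c,r):
    m=((s["img"].max(2)<45)*255).astype(np.uint8)
    z=np.zeros_like(m); cv2.circle(z,c,r,255,-1); m&=z
    cs,_=cv2.findContours(m,cv2.RETR_EXTERNAL,cv2.CHAIN_APPROX_NONE)
    return max(cs,key=cv2.contourArea)
c=tyre(t,(289,212),60)
P=ray(t,c.reshape(-1,2),0.09)[:,:2].astype(np.float32)
(ctr,r)=cv2.minEnclosingCircle(P); print("tyre",ctr,r, cv2.fitEllipse(P))
# spindle top, bright-ish: height by two views
for n,uv in(("top",(289,211)),("side",(290,179))): print(n,"hub ray z.106",ray(S[n],[uv],.106))
# brass
for n,(x0,y0,x1,y1) in (("top",(240,165,338,260)),("side",(245,155,335,215))):
    s=S[n];h=cv2.cvtColor(s["img"],cv2.COLOR_RGB2HSV)[y0:y1,x0:x1]
    m=(h[...,0]>8)&(h[...,0]<30)&(h[...,1]>140)&(h[...,2]>110)
    v,u=np.nonzero(m); print(n,len(u),u.mean()+x0,v.mean()+y0, ray(s,[(u.mean()+x0,v.mean()+y0)],.104))
for nm,uv,z in(("ptr",(341,231),.098),("can",(194,218),.11),("jar",(375,166),.08),("carton",(384,227),.04),("span1",(212,246),.005),("span2",(196,292),.005)): print(nm,ray(t,[uv],z)[0])
crop=np.hstack([cv2.resize(t["img"][150:270,230:400],None,fx=4.5,fy=4.5,interpolation=cv2.INTER_CUBIC)])
save("c0.png",crop)
```

```text
Traceback (most recent call last):
cv2.error: OpenCV(4.12.0) /io/opencv/modules/imgproc/src/shapedescr.cpp:361: error: (-201:Incorrect size of input array) There should be at least 5 points to fit the ellipse in function 'fitEllipseNoDirect'
```

Run:
```python
from h import *
import pickle
S=pickle.load(open("s0.pkl","rb"))
t=S["top"]; print(t["img"][212,240:258].tolist(), t["img"][300,300])
def tyre(s,c,r):
    h=s["img"].astype(int)
    m=((((h.max(2)-h.min(2))<22)&(h.max(2)<70))*255).astype(np.uint8)
    z=np.zeros_like(m); cv2.circle(z,c,r,255,-1); m&=z
    cs,_=cv2.findContours(m,cv2.RETR_EXTERNAL,cv2.CHAIN_APPROX_NONE)
    return max(cs,key=cv2.contourArea)
c=tyre(t,(289,212),60)
P=ray(t,c.reshape(-1,2),0.09)[:,:2].astype(np.float32)
(ctr,r)=cv2.minEnclosingCircle(P); print("tyre",len(P),ctr,r)
if len(P)>5: print(cv2.fitEllipse(P))
for n,uv in(("top",(289,211)),("side",(290,179))): print(n,"hub ray z.106",ray(S[n],[uv],.106))
for n,(x0,y0,x1,y1) in (("top",(258,185,275,205)),("side",(255,175,270,195))):
    s=S[n];h=cv2.cvtColor(s["img"],cv2.COLOR_RGB2HSV)[y0:y1,x0:x1]
    m=(h[...,0]>8)&(h[...,0]<30)&(h[...,1]>140)&(h[...,2]>110)
    v,u=np.nonzero(m); print(n,len(u))
    if len(u): print(u.mean()+x0,v.mean()+y0, ray(s,[(u.mean()+x0,v.mean()+y0)],.104))
for nm,uv,z in(("ptr",(341,231),.098),("can",(194,218),.11),("jar",(375,166),.08),("carton",(384,227),.04),("span1",(212,246),.005),("span2",(196,292),.005)): print(nm,ray(t,[uv],z)[0])
save("c0.png",cv2.resize(t["img"][150:270,230:400],None,fx=4.5,fy=4.5,interpolation=cv2.INTER_CUBIC))
```

```text
[[91, 64, 54], [61, 52, 52], [48, 47, 53], [49, 50, 53], [52, 52, 57], [47, 50, 52], [45, 45, 51], [44, 45, 48], [47, 50, 51], [81, 77, 76], [145, 136, 133], [182, 171, 166], [174, 159, 152], [138, 110, 97], [120, 80, 57], [120, 80, 59], [120, 80, 58], [120, 78, 58]] [124  81  58]
tyre 277 (0.5072181224822998, -0.05107974633574486) 0.12410778552293777
((0.5068457126617432, -0.051331982016563416), (0.24316464364528656, 0.24363656342029572), 33.687984466552734)
top hub ray z.106 [[ 0.50680281 -0.05097453  0.106     ]]
side hub ray z.106 [[ 0.49659419 -0.04629411  0.106     ]]
top 24
265.25 192.375 [[0.55582745 0.00717603 0.104     ]]
side 9
262.3333333333333 182.66666666666666 [[0.54810969 0.01224493 0.104     ]]
ptr [ 0.45342297 -0.18144222  0.098     ]
can [0.49552328 0.18602508 0.11      ]
jar [ 0.62207253 -0.28678363  0.08      ]
carton [ 0.46225915 -0.31356496  0.04      ]
span1 [0.42466916 0.15228432 0.005     ]
span2 [0.30424882 0.19623296 0.005     ]
```

View pics/c0.png

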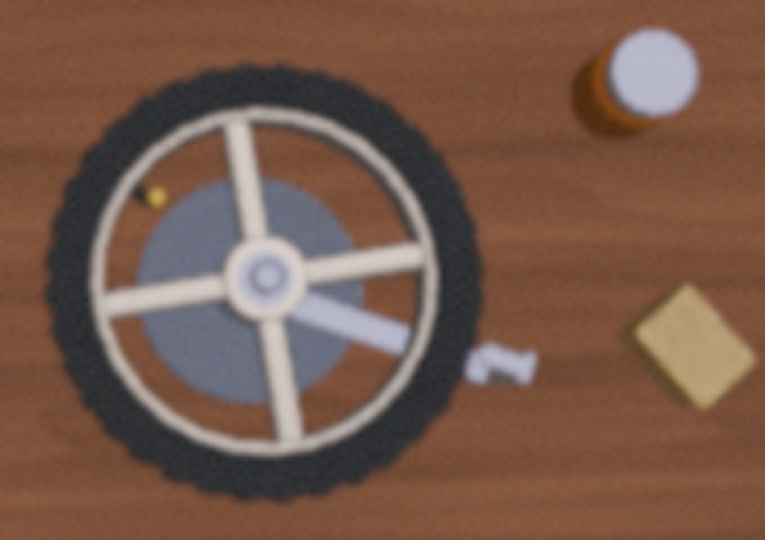

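The crop (4.5×, origin 230,150) shows the hub at (267,276), the pointer tip at (468,365) and the brass tip at (156,196). The window between the left spoke and the lower spoke holds no valve. I'll shut the fingers and go to a free patch of bench. Pressing there first will show how stiff the arm is, so I can set the braking force.

```bash
cat >> h.py <<'E'
C=np.array([0.507,-0.051])
def conv(target,p=None,o=None):
    s=state(); p=s["eef_pos"] if p is None else p; o=s["orientation"] if o is None else o
    return np.round(rot(o).T@(np.array(target)-p)*100,2)
def pol(a,r,z): return [C[0]+r*np.cos(np.radians(a)),C[1]+r*np.sin(np.radians(a)),z]
E
python3 - <<'E'
from h import *
import pickle
t=pickle.load(open("s0.pkl","rb"))["top"]
p=ray(t,[(334,231.1)],.098)[0]; d=p[:2]-C; print("tip",p,np.hypot(*d),np.degrees(np.arctan2(d[1],d[0])))
d=np.array([.5558,.0072])-C; print("valve",np.hypot(*d),np.degrees(np.arctan2(d[1],d[0])))
print(conv([0.30,-0.33,0.02]))
E
```

```text
tip [ 0.45365074 -0.16368066  0.098     ] 0.12467186516508574 -115.33546359958812
valve 0.07595182683780552 50.020571715229714
[-11.98 -11.93  21.09]
```

Request:
jog_arm --plan '[[[0,0,0,0,0,0,-1],[0,0,3,0,0,0,-1],[0,0,3,0,0,0,-1],[0,0,3,0,0,0,-1],[0,0,0,0,0,0,-1],[0,0,0,0,0,0,-1]]]'

```text
t: 0.6
eef_pos: [0.2472, -0.4904, 0.1406]
orientation: [-180.0, 0.2, -63.3]
contact_force: [-0.2, 0.4, 0.5]
grip_width: 0.0123
```

Request:
jog_arm --plan '[[[-2.4,-2.4,2,0,0,0,-1],[-2.4,-2.4,2,0,0,0,-1],[-2.4,-2.4,2,0,0,0,-1],[-2.4,-2.4,2,0,0,0,-1],[-2.4,-2.4,2,0,0,0,-1],[0,0,2,0,0,0,-1],[0,0,1,0,0,0,-1],[0,0,0,0,0,0,-1],[0,0,0,0,0,0,-1]]]'

```text
t: 1.35
eef_pos: [0.3015, -0.3311, 0.0127]
orientation: [-180.0, -0.1, -63.2]
contact_force: [-0.6, 0.8, -0.1]
grip_width: -0.0
```

Request:
jog_arm --plan '[[[0,0,1.3,0,0,0,-1],[0,0,0.2,0,0,0,-1],[0,0,0,0,0,0,-1],[0,0,0,0,0,0,-1]]]'

```text
t: 1.68
eef_pos: [0.3021, -0.3326, -0.0001]
orientation: [-179.9, -0.4, -63.3]
contact_force: [-1.8, 4.8, 27.8]
grip_width: -0.0
```

Request:
jog_arm --plan '[[[0,0,0.2,0,0,0,-1],[0,0,0,0,0,0,-1],[0,0,0,0,0,0,-1]]]'

```text
t: 1.93
eef_pos: [0.3022, -0.3328, -0.0002]
orientation: [-180.0, -0.5, -63.3]
contact_force: [-6.2, 12.0, 61.0]
grip_width: 0.0002
```

Request:
jog_arm --plan '[[[0,0,-1,0,0,0,-1],[0,0,-3,0,0,0,-1],[0,0,-4,0,0,0,-1],[0,0,-4,0,0,0,-1],[0,0,-4,0,0,0,-1],[0,0,-2,0,0,0,-1],[0,0,0,0,0,0,-1],[0,0,0,0,0,0,-1]]]'

```text
t: 2.6
eef_pos: [0.3011, -0.3312, 0.177]
orientation: [-180.0, -0.3, -63.3]
contact_force: [0.4, 0.8, -0.1]
grip_width: 0.0001
```

Run:
```python
from h import *
print(state()["eef_pos"],state()["contact_force"])
print(conv(pol(150,.057,.17)))
```

```text
[ 0.30107094 -0.33124419  0.17697661] [ 0.36387744  0.82358247 -0.12708057]
[-20.55 -27.86   0.6 ]
```

Request:
jog_arm --plan '[[[-2.05,-2.8,0.1,0,0,0,-1],[-2.05,-2.8,0.1,0,0,0,-1],[-2.05,-2.8,0.1,0,0,0,-1],[-2.05,-2.8,0.1,0,0,0,-1],[-2.05,-2.8,0.1,0,0,0,-1],[-2.05,-2.8,0.1,0,0,0,-1],[-2.05,-2.8,0.1,0,0,0,-1],[-2.05,-2.8,0,0,0,0,-1],[-2.05,-2.8,0,0,0,0,-1],[-2.05,-2.8,0,0,0,0,-1]]]'

```text
t: 3.43
eef_pos: [0.4586, -0.0193, 0.1669]
orientation: [179.9, 0.0, -63.3]
contact_force: [0.1, -1.2, -0.3]
grip_width: 0.0003
```

Request:
jog_arm --plan '[[[0,0,0,0,0,4.5,-1],[0,0,0,0,0,4.5,-1],[0,0,0,0,0,0,-1],[0,0,0,0,0,0,-1]]]'

```text
t: 3.77
eef_pos: [0.4582, -0.0209, 0.1668]
orientation: [179.9, 0.0, -72.1]
contact_force: [-0.1, -0.5, -0.6]
grip_width: -0.0003
```

Run:
```python
from h import *
import pickle
print(state())
S={n:snapshot(n) for n in("wrist","top","side")}
pickle.dump(S,open("s1.pkl","wb"))
a=S["top"]["img"][130:290,200:420]; b=S["side"]["img"][110:270,190:410]
save("v1.png",np.vstack([np.hstack([cv2.resize(a,(400,290)),cv2.resize(b,(400,290))]),np.hstack([cv2.resize(S["wrist"]["img"],(400,300)),np.zeros((300,400,3),np.uint8)])]))
```

```text
{'t': 3.7667, 'q': array([-1.31173128e+01,  7.73224405e+00, -1.75540082e+01,  6.47826992e+01,
        1.22637545e-03,  1.49010942e+02]), 'joint_velocities': array([-0.78062045, -0.21571644,  0.01128673, -0.01009177,  0.05602766,
       -1.11225872]), 'joint_efforts': array([ 6.53876346e-01, -4.35562742e+01,  3.26373303e+01,  1.24609083e-02,
        1.87664438e-02,  4.57680048e-01]), 'eef_pos': array([ 0.45816385, -0.02091776,  0.16681854]), 'orientation': array([ 1.79941522e+02,  3.65526689e-02, -7.21282742e+01]), 'contact_force': array([-0.10443438, -0.52817561, -0.5672214 ]), 'ft_torque': array([-0.01505188,  0.01923919,  0.00711534]), 'grip_width': -0.00025365958661178697}
```

View pics/v1.png

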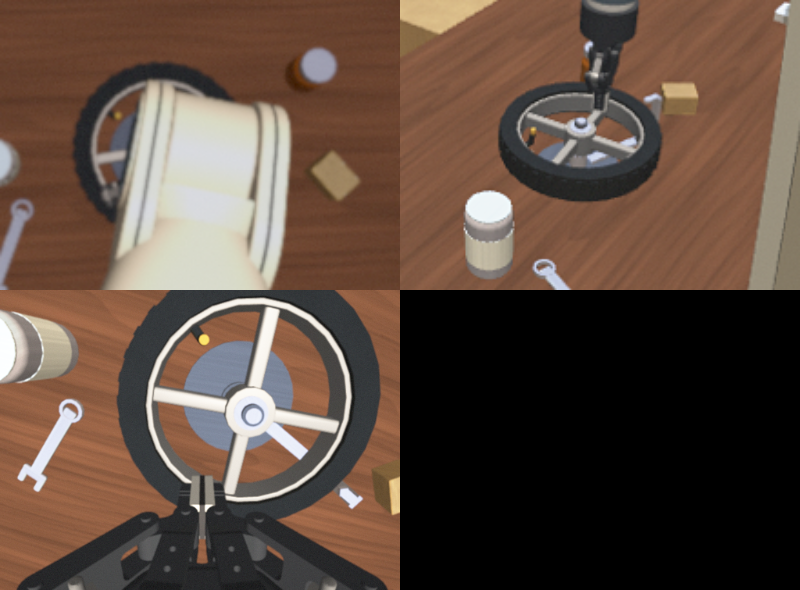

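The wrist view is clear. Valve at (204,340), hub at (253,415) and pointer finger at (348,496) in the montage, with the fingertips above the left-hand window. I'll measure the angles from it.

```bash
cat >> h.py <<'E'
def ang(p):
    d=np.array(p)[:2]-C; return np.degrees(np.arctan2(d[1],d[0])),np.hypot(*d)
def valve(s):
    h=cv2.cvtColor(s["img"],cv2.COLOR_RGB2HSV).astype(int)
    m=(h[...,0]>16)&(h[...,0]<32)&(h[...,1]>130)&(h[...,2]>100)
    n,l,st,ct=cv2.connectedComponentsWithStats(m.astype(np.uint8))
    out=[]
    for i in range(1,n):
        if st[i,4]>=4:
            a,r=ang(ray(s,[ct[i]],.104)[0])
            if .062<r<.09: out.append((round(a,1),round(r,4),int(st[i,4])))
    return out
E
python3 - <<'E'
from h import *
import pickle
S=pickle.load(open("s1.pkl","rb")); w=S["wrist"]
for k in S: print(k,valve(S[k]))
print("spindle",ray(w,[(324,160)],.106), "side spindle", ray(S["side"],[(190+181*220/400,110+124*160/290)],.106))
im=w["img"].astype(int)
x0,y0=405,235
c=im[y0:290,x0:475]; m=((c.min(2)>120)&(c[...,2]>=c[...,0]-5)).astype(np.uint8)
v,u=np.nonzero(m); print(len(u)); q=np.c_[u+x0,v+y0]; P=ray(w,q,.098)
A=np.array([ang(p) for p in P]); o=np.argsort(A[:,1]); print("ptr tip",A[o[:5]],"mean",A.mean(0))
for n in("top","side"): 
    pass
save("v2.png",np.hstack([cv2.resize(w["img"][225:300,395:485],(540,450),interpolation=cv2.INTER_CUBIC)]))
E
```

```text
wrist [(np.float64(52.6), np.float64(0.0743), 164)]
top [(np.float64(52.8), np.float64(0.0762), 14)]
side [(np.float64(54.7), np.float64(0.0728), 8)]
spindle [[ 0.50645508 -0.0524095   0.106     ]] side spindle [[ 0.49904578 -0.0477683   0.106     ]]
433
ptr tip [[-110.58237223    0.1282802 ]
 [-111.08620468    0.12832757]
 [-110.35069571    0.12896666]
 [-110.85192108    0.12900982]
 [-111.35368762    0.12906355]] mean [-110.85568044    0.14456254]
```

View pics/v2.png

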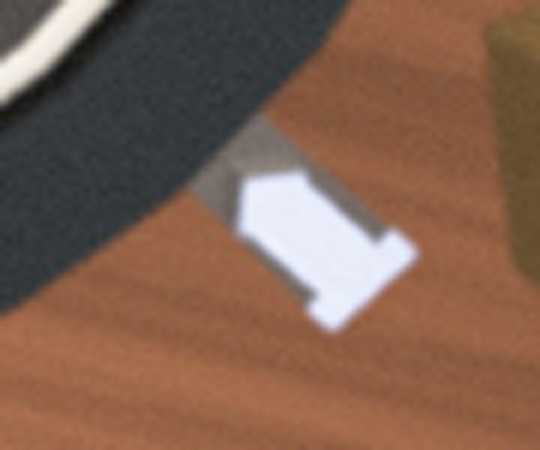

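Pointer is at about −111° (249°) and the valve at about 52°. I'll lower the fingers into the empty window and work out the arc steps.

Request:
jog_arm --plan '[[[0,0,3,0,0,0,-1],[0,0,3,0,0,0,-1],[0,0,2.5,0,0,0,-1],[0,0,1.2,0,0,0,-1],[0,0,0,0,0,0,-1],[0,0,0,0,0,0,-1],[0,0,0,0,0,0,-1]]]'

```text
t: 4.5
eef_pos: [0.459, -0.0213, 0.0712]
orientation: [-179.9, -0.0, -72.3]
contact_force: [-0.8, -0.3, 0.4]
grip_width: 0.0
```

Run:
```python
from h import *
s=state(); p=s["eef_pos"]; print(p,s["contact_force"],ang(p))
w=snapshot("wrist"); print(valve(w)); save("w3.png",w["img"])
a,r=ang(p); r=.057; Rm=rot([180,0,-72.1]); q=p
for ds in(.5,1,1.5,1.6,1.6,1.6,.8,.6):
    a+=np.degrees(ds/100/r); n=np.array(pol(a,r,p[2])); print(round(a,1),np.round(Rm.T@(n-q)*100,2)); q=n
```

```text
[ 0.45904665 -0.02130902  0.07124712] [-0.77053111 -0.29994253  0.37577926] (np.float64(148.23570876338368), np.float64(0.05640104208125456))
[(np.float64(52.6), np.float64(0.0742), 564)]
153.3 [0.29 0.41 0.  ]
163.3 [0.77 0.64 0.  ]
178.4 [1.33 0.68 0.  ]
194.5 [1.56 0.32 0.  ]
210.6 [ 1.59 -0.13 -0.  ]
226.6 [ 1.49 -0.56 -0.  ]
234.7 [ 0.67 -0.43 -0.  ]
240.7 [ 0.46 -0.38 -0.  ]
```

View pics/w3.png

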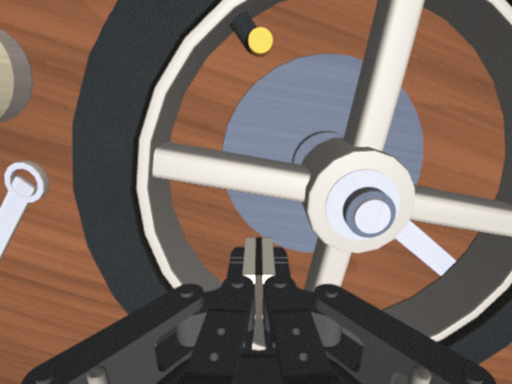

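The fingertips at (260,250) are inside the window, between the spokes and clear of the hub. Flicking now.

Request:
jog_arm --plan '[[[0.3,0.4,0.3,0,0,0,-1],[0.75,0.65,0,0,0,0,-1],[1.3,0.7,0,0,0,0,-1],[1.55,0.3,0,0,0,0,-1],[1.6,-0.15,0,0,0,0,-1],[1.5,-0.55,0,0,0,0,-1],[0.65,-0.45,0,0,0,0,-1],[0.45,-0.4,-3.5,0,0,0,-1],[0,0,-4.1,0,0,0,-1],[0,0,-2,0,0,0,-1]]]'

```text
t: 5.38
eef_pos: [0.4792, -0.1003, 0.1671]
orientation: [-179.9, -0.1, -72.3]
contact_force: [0.7, -1.2, 0.7]
grip_width: -0.0002
```

```bash
cat > m.py <<'E'
from h import *
import sys
for i in range(int(sys.argv[1])):
    for n in sys.argv[2:]:
        t=state()["t"]; s=snapshot(n); print(round(t,3),n,[(float(a),float(r),k) for a,r,k in valve(s)])
print(conv(pol(195,.111,.115)),state()["eef_pos"],ang(state()["eef_pos"]))
E
python3 m.py 3 wrist side
```

```text
5.383 wrist [(-148.6, 0.0765, 89)]
5.433 side [(-137.7, 0.0801, 10)]
5.483 wrist [(-121.9, 0.0772, 158)]
5.533 side [(-114.4, 0.0766, 6)]
5.583 wrist [(-96.6, 0.0784, 121)]
5.633 side [(-88.3, 0.0785, 6)]
[-4.24  6.81  4.75] [ 0.47768846 -0.09940454  0.16241277] (np.float64(-121.19715481823981), np.float64(0.05658768176188436))
```

It spins at about 4.5 rad/s anticlockwise and is untouched. I'll move to hover over the tyre near the robot.

Request:
jog_arm --plan '[[[-1.4,2.3,0,0,0,0,-1],[-1.4,2.3,0,0,0,0,-1],[-1.4,2.2,0,0,0,0,-1],[0,0,2,0,0,0,-1],[0,0,2,0,0,0,-1],[0,0,0.7,0,0,0,-1],[0,0,0,0,0,0,-1],[0,0,0,0,0,0,-1],[0,0,0,0,0,0,-1]]]'

```text
t: 6.43
eef_pos: [0.4013, -0.0805, 0.1167]
orientation: [-180.0, -0.0, -72.3]
contact_force: [-0.6, 0.1, -0.5]
grip_width: 0.0005
```

```bash
python3 m.py 2 wrist side
```

```text
6.433 wrist [(110.7, 0.0741, 448)]
6.483 side [(123.2, 0.0767, 5)]
6.533 wrist [(134.1, 0.0748, 391)]
6.583 side []
[-0.11  0.11  0.18] [ 0.40120959 -0.08045928  0.11675499] (np.float64(-164.43916277276944), np.float64(0.109815568694273))
```

Request:
jog_arm --plan '[[[0,0,0.7,0,0,0,-1],[0,0,0.5,0,0,0,-1],[0,0,0.3,0,0,0,-1],[0,0,0,0,0,0,-1],[0,0,0,0,0,0,-1],[0,0,0,0,0,0,-1],[0,0,0,0,0,0,-1],[0,0,0,0,0,0,-1],[0,0,0,0,0,0,-1],[0,0,0,0,0,0,-1]]]'

```text
t: 7.47
eef_pos: [0.4009, -0.0803, 0.1014]
orientation: [-180.0, -0.0, -72.3]
contact_force: [0.0, -0.2, -0.4]
grip_width: -0.0002
```

Request:
jog_arm --plan '[[[0,0,0,0,0,0,-1],[0,0,0,0,0,0,-1],[0,0,0,0,0,0,-1],[0,0,0,0,0,0,-1],[0,0,0,0,0,0,-1],[0,0,0,0,0,0,-1],[0,0,0,0,0,0,-1],[0,0,0,0,0,0,-1],[0,0,0,0,0,0,-1],[0,0,0,0,0,0,-1]]]'

```text
t: 8.3
eef_pos: [0.4008, -0.0803, 0.1013]
orientation: [-180.0, -0.0, -72.3]
contact_force: [-0.3, 0.7, 0.1]
grip_width: 0.0002
```

```bash
python3 m.py 3 wrist side
```

```text
8.3 wrist [(148.9, 0.0754, 422)]
8.35 side [(159.8, 0.0775, 6)]
8.4 wrist [(167.8, 0.0761, 391)]
8.45 side [(176.7, 0.0792, 6)]
8.5 wrist [(-173.7, 0.0769, 361)]
8.55 side [(-164.5, 0.0796, 11)]
[-0.09  0.08 -1.37] [ 0.40082038 -0.08030711  0.10127926] (np.float64(-164.56972519994235), np.float64(0.11014998176843617))
```

Request:
jog_arm --plan '[[[0,0,0.3,0,0,0,-1],[0,0,0,0,0,0,-1],[0,0,0,0,0,0,-1],[0,0,0,0,0,0,-1],[0,0,0,0,0,0,-1],[0,0,0,0,0,0,-1],[0,0,0,0,0,0,-1],[0,0,0,0,0,0,-1],[0,0,0,0,0,0,-1],[0,0,0,0,0,0,-1]]]'

```text
t: 9.43
eef_pos: [0.4008, -0.0803, 0.0983]
orientation: [-180.0, -0.0, -72.3]
contact_force: [0.8, 1.3, 0.4]
grip_width: -0.0001
```

Request:
jog_arm --plan '[[[0,0,0,0,0,0,-1],[0,0,0,0,0,0,-1],[0,0,0,0,0,0,-1],[0,0,0,0,0,0,-1],[0,0,0,0,0,0,-1],[0,0,0,0,0,0,-1],[0,0,0,0,0,0,-1],[0,0,0,0,0,0,-1],[0,0,0,0,0,0,-1]]]'

```text
t: 10.18
eef_pos: [0.4008, -0.0803, 0.0983]
orientation: [180.0, -0.0, -72.3]
contact_force: [0.3, 0.6, -0.2]
grip_width: -0.0001
```

```bash
python3 m.py 3 wrist
```

```text
10.183 wrist [(117.7, 0.074, 524)]
10.233 wrist [(125.6, 0.0743, 490)]
10.283 wrist [(133.4, 0.0747, 468)]
[-0.09  0.08 -1.67] [ 0.40081691 -0.0803279   0.09826816] (np.float64(-164.5597825456092), np.float64(0.11015885772434579))
```

A further turn will bring it to about 1.5 rad/s, which makes the timing easier, so I'll let it pass once more.

Request:
jog_arm --plan '[[[0,0,0,0,0,0,-1],[0,0,0,0,0,0,-1],[0,0,0,0,0,0,-1],[0,0,0,0,0,0,-1],[0,0,0,0,0,0,-1],[0,0,0,0,0,0,-1],[0,0,0,0,0,0,-1],[0,0,0,0,0,0,-1],[0,0,0,0,0,0,-1],[0,0,0,0,0,0,-1]]]'

```text
t: 11.17
eef_pos: [0.4008, -0.0803, 0.0983]
orientation: [-180.0, -0.0, -72.3]
contact_force: [0.2, -1.1, 0.2]
grip_width: -0.0002
```

Request:
jog_arm --plan '[[[0,0,0,0,0,0,-1],[0,0,0,0,0,0,-1],[0,0,0,0,0,0,-1],[0,0,0,0,0,0,-1],[0,0,0,0,0,0,-1],[0,0,0,0,0,0,-1],[0,0,0,0,0,0,-1],[0,0,0,0,0,0,-1],[0,0,0,0,0,0,-1],[0,0,0,0,0,0,-1]]]'

```text
t: 12.0
eef_pos: [0.4008, -0.0803, 0.0983]
orientation: [180.0, 0.0, -72.3]
contact_force: [-0.4, 0.1, 0.1]
grip_width: 0.0
```

```bash
python3 m.py 2 wrist
```

```text
12.0 wrist []
12.05 wrist []
[-0.09  0.08 -1.67] [ 0.40083936 -0.08030975  0.09829552] (np.float64(-164.56577189481186), np.float64(0.11013238605497964))
```

Request:
jog_arm --plan '[[[0,0,0,0,0,0,-1],[0,0,0,0,0,0,-1],[0,0,0,0,0,0,-1],[0,0,0,0,0,0,-1],[0,0,0,0,0,0,-1],[0,0,0,0,0,0,-1]]]'

```text
t: 12.6
eef_pos: [0.4008, -0.0803, 0.0983]
orientation: [-180.0, 0.0, -72.3]
contact_force: [0.1, -0.8, 0.4]
grip_width: 0.0002
```

```bash
python3 m.py 3 wrist side
```

```text
12.6 wrist []
12.65 side [(88.3, 0.0758, 9)]
12.7 wrist []
12.75 side [(98.7, 0.0749, 9)]
12.8 wrist [(103.8, 0.0732, 471)]
12.85 side [(109.8, 0.0754, 8)]
[-0.09  0.08 -1.67] [ 0.40082376 -0.08031682  0.09828816] (np.float64(-164.56438767788765), np.float64(0.11014930660455519))
```

Request:
jog_arm --plan '[[[0,0,0,0,0,0,-1],[0,0,0,0,0,0,-1],[0,0,0,0,0,0,-1],[0,0,0,0,0,0,-1],[0,0,0,0,0,0,-1],[0,0,0,0,0,0,-1],[0,0,0,0,0,0,-1],[0,0,0,0,0,0,-1],[0,0,0,0,0,0,-1]]]'

```text
t: 13.65
eef_pos: [0.4008, -0.0803, 0.0983]
orientation: [180.0, 0.0, -72.3]
contact_force: [0.4, 1.0, -0.7]
grip_width: 0.0001
```

```bash
python3 m.py 3 wrist
```

```text
13.65 wrist [(-170.3, 0.0769, 334)]
13.7 wrist [(-165.7, 0.0771, 336)]
13.75 wrist [(-161.2, 0.0771, 334)]
[-0.09  0.08 -1.67] [ 0.40082598 -0.08031423  0.09827307] (np.float64(-164.56537851548993), np.float64(0.11014648104741886))
```

Request:
jog_arm --plan '[[[0,0,0,0,0,0,-1],[0,0,0,0,0,0,-1],[0,0,0,0,0,0,-1],[0,0,0,0,0,0,-1],[0,0,0,0,0,0,-1],[0,0,0.45,0,0,0,-1],[0,0,0,0,0,0,-1]]]'

```text
t: 14.38
eef_pos: [0.401, -0.0805, 0.0934]
orientation: [-180.0, -0.0, -72.3]
contact_force: [0.4, 0.1, 2.8]
grip_width: 0.0002
```

```bash
python3 m.py 2 wrist; python3 -c "from h import *;print(state()['contact_force'])"
```

```text
14.383 wrist [(-111.1, 0.0771, 396)]
14.433 wrist [(-111.3, 0.0771, 394)]
[-0.1   0.1  -2.12] [ 0.4010753  -0.08033116  0.09377649] (np.float64(-164.5222852118657), np.float64(0.10991068758381492))
[ 0.88383947 -0.6254852   1.66433723]
```

It stopped at −111.2°, in line with the pointer at −111°. I'll take the hand off straight up.

Request:
jog_arm --plan '[[[0,0,0,0,0,0,-1],[0,0,0,0,0,0,-1],[0,0,-0.2,0,0,0,-1],[0,0,-1,0,0,0,-1],[0,0,-3,0,0,0,-1],[0,0,-3,0,0,0,-1],[0,0,-3,0,0,0,-1],[0,0,0,0,0,0,-1],[0,0,0,0,0,0,-1],[0,0,0,0,0,0,-1]]]'

```text
t: 15.32
eef_pos: [0.4003, -0.0802, 0.1953]
orientation: [180.0, 0.0, -72.3]
contact_force: [0.0, -0.2, -0.2]
grip_width: -0.0001
```

Request:
jog_arm --plan '[[[0,0,0,0,0,0,-1],[0,0,0,0,0,0,-1],[0,0,0,0,0,0,-1],[0,0,0,0,0,0,-1],[0,0,0,0,0,0,-1],[0,0,0,0,0,0,-1],[0,0,0,0,0,0,-1],[0,0,0,0,0,0,-1],[0,0,0,0,0,0,-1],[0,0,0,0,0,0,-1]]]'

```text
t: 16.15
eef_pos: [0.4008, -0.0803, 0.1958]
orientation: [-180.0, -0.0, -72.3]
contact_force: [0.6, 0.2, 0.3]
grip_width: 0.0001
```

```bash
python3 m.py 1 wrist side
python3 - <<'E'
from h import *
w=snapshot("wrist"); print(valve(w)); s=snapshot("side"); print(valve(s),state()["contact_force"])
save("v9.png",np.hstack([cv2.resize(w["img"],(400,300)),cv2.resize(s["img"],(400,300))]))
E
```

```text
16.15 wrist [(-111.3, 0.078, 124)]
16.2 side [(-113.7, 0.0776, 7)]
[-0.09  0.08  8.08] [ 0.40082415 -0.08030657  0.19579257] (np.float64(-164.56947263200053), np.float64(0.1101462020252601))
[(np.float64(-111.4), np.float64(0.078), 125)]
[(np.float64(-113.7), np.float64(0.0776), 7)] [-0.5259655  -0.68587953 -0.33226723]
```

View pics/v9.png

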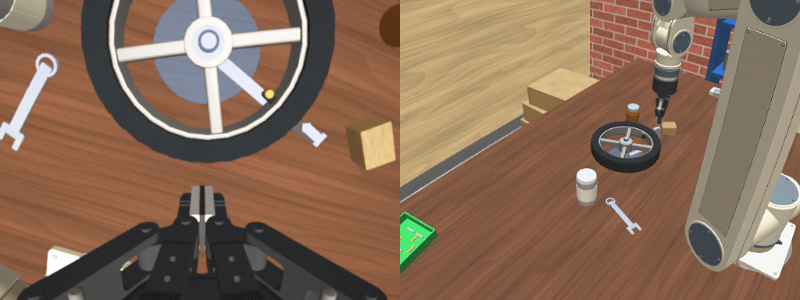

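The wrist view shows the valve (269,94) in line between the hub (208,40) and the pointer (313,132). The hand is clear and the bystanders are still standing. Handing in.

```bash
python3 -c "from h import *;print(job_done())"
```

```text
the job is handed in; nothing more can be done
None
```

The wheel is stopped with the valve in line with the pointer, the hand is clear of it, and the job is handed in at about 16 s of the 64 s allowed.

- **Flick:** I pushed one spoke with the shut fingertips. The wheel left at about 4.5 rad/s anticlockwise, faster than the roughly 3 rad/s you asked for.
- **Free run:** It ran untouched for about 9 s, and I let the valve pass the pointer until it had slowed to about 1.5 rad/s.
- **Braking:** One fingertip went down on the tyre and stopped the wheel at once. I read only 2–3 N there, below the 5–15 N in the text, but it held.
- **Final position:** The last wrist pictures put the valve at −111.4° and the pointer at about −111°. After the hand came off it moved by no more than the measuring error.
- **Bystanders:** The can, jar, carton and spanner look unmoved in the last pictures, but I did not re-measure their positions.

**Checks that disagreed:**
- The side camera puts the valve at −113.7°. That camera also placed the spindle about 9 mm away from where the other two put it.
- The first top picture gave the pointer as −112° to −115°.
- Both differences are well inside the 15° allowed.

Before the flick I pressed the fingertips on an empty patch of bench to gauge the arm's stiffness, which reached 61 N.

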